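# Plug the reading lamp into its base

### The arm

A 6-joint arm with a two-finger parallel gripper is mounted at the origin on the work surface. World frame = base frame: x ahead of the robot, y to its left, z up, the work surface at z = 0. Lengths are in mm, angles in rad, forces in N, time in s.
With the tool pointing down it reaches from about 350 to 975 mm from the base axis. Payload 7.1 kg.
Tool frame: the origin (TCP) lies on the centre line of the jaws, within the pads' length; the fingertips stand 8 mm ahead of it and the grasp point (between the pads) lies 11 mm behind it; z points along the fingers, y is the line along which they close (so a half turn about z gives the same grasp; the last joint's range is limited). The gripper opens to 88 mm and grips with 3 to 60 N. Pads are 20 mm wide; open, the fingers measure 115 mm over their backs; the gripper's body (75 mm by 178 mm) begins 61 mm behind the grasp point.
Start: joints at [-1.173, 0.423, 1.63, -0, 1.089, -0.019], TCP at [253.038, -571.469, 230.675] pointing down, gripper open.
Joint ranges: [-3, 3], [-0.9, 2.11], [0.09, 2.58], [-1.31, 4.45], [0.11, 2.69], [-2.54, 2.54]. Speed limits (rad/s): [2.39, 2.39, 3.01, 3.14, 3.14, 3.14].

### API

Orientations are given as a rotation vector (axis times angle).
In Python, from plant import * gives the robot as it stands. The module is installed in compiled form; this text tells all that it offers.
- The arm moves only by the tool arm_command, never from a script. Its argument "series" is one flat list of numbers, 5 for each row, row after row: the shift along the tool's x, y, z in cm, then the turn about the tool's z in degrees, then the finger opening in cm, from 0 to 8.78. In form: [dx, dy, dz, turn, jaw, dx, dy, dz, turn, jaw, ...]. A call has 1 to 20 rows; each row is the pose to reach, as a shift and turn from the pose commanded when the call began, along the tool's axes at that moment; what a row does not reach only later rows make up. A row lasts 1/12 s, in which the tool goes at most 41.7 mm and 7.16 degrees, less where a joint would pass 70% of its speed; a pose out of reach is approached as far as the arm can. A call with a gripper value outside its range is refused whole. The fingers move at their own pace and stop on an object; the grip force is fixed at half the most. Time passes only in rows, so rows that repeat a pose let the fingers close. It gives the time, the measured TCP pose, the force, the opening and the grip force at its end, in the units of the state.
- read_state(): the state, without advancing time (a new reading comes with each control period).
- grab_frame(name): name is "side" or "top"; returns a dict with "img" (400x640x3 uint8, blue, green, red), "fx", "fy", "cx", "cy" (pixels), "R" (3x3) and "t" (3): a world point X has camera coordinates R X + t. Camera axes: x right, y down, z forward; pixel columns grow to the right and rows downward; lengths in mm; the calibration is good to about 2 mm. A picture is of the moment at which its call begins. There is no depth.
- sign_off(): hands the job in; it is judged then, once.
The state is a dict: "clock": time; "joint_positions": joint angles; "qd": joint speeds; "joint_efforts": joint torques, N m; "ee_pos": TCP position; "tool_rot": TCP orientation; "contact_force": force on the tool from outside, world axes, zero at the start; "moment": the same for the moment, N m; "opening": finger opening in mm; "finger_force": force on a finger pad.
Only numpy, scipy, OpenCV 4.12 (cv2) and the standard library are available. Lean on these libraries where they do the work, as an engineer would, in place of code of your own. Each camera call takes 0.05 s, during which the arm holds its last target. There are 200 camera calls.

### The job

Set up the reading lamp: lift it upright out of its charging dock and slide its stem down into the post holder of the weighted base, over the sprung plunger in its side, until the plunger has snapped into the stem's groove and the collar sits fully home on the holder's rim, with the light bar pointing at the middle of the open book. The holder's column may stand higher or lower, so feel for the end: a moderate push gets past the plunger, and the lamp must not be rammed home. Do not shove the base along the table, leave everything else where it is, and let go of the lamp.

Things in the scene. Friction and masses are not known exactly. Their poses are not given: they have to be found in the camera images.
- lamp: lamp, 212 mm high, 0.29 to 0.45 kg: brass stem, grey head and light bar on top. Origin: centre of the stem's rounded foot; z up the stem, x along the light bar to its free end. Stem 18 mm thick up to the collar (32 mm across, 55 to 61 mm above the foot; its underside is the stop), 16 mm above. The foot tapers over 12 mm like a bullet. Groove 38 to 46.5 mm above the foot, 12 mm thick there
- lamp_grip (a point): point on the stem's axis in the lamp's head, 197 mm above the foot: where to take the lamp from above. The head is a block 36 mm long (x), 24 mm wide (y) and 32 mm high (180 to 212 mm above the foot); grip across the 24 mm. Axes as the lamp's
- bar_tip (a point): free end of the light bar, 166 mm from the stem's axis and 194 mm above the foot; the bar is 20 mm wide and 12 mm high
- base: the lamp's weighted base, loose on the table: grey disc 140 mm across, 20 mm high, 2.85 kg in all, origin under its centre, z up. In its middle a clamped column ends in the post holder: steel tube 36 mm across, bore 19.2 mm wide and 60 mm deep, open at the top. The rim is 80 to 110 mm above the table, as the last user set it: its height is not reported. Home, the foot is 55 mm below the rim
- plunger (a joint): spring plunger, 14 mm below the rim on the base's +y side (red knob 37 to 49 mm from the axis): 0 fully out, about 3 mm while riding on the stem, under 1 mm snapped into the groove. Round nose, 3.5 mm radius, to 4.5 mm from the bore's axis; spring 5 N plus 0.5 N per mm. The foot lifts it with 7 to 12 N, riding takes 2 to 6 N; it snaps in 0 to 2 mm before the collar lands hard
- dock_mouth (a point): centre of the mouth of the charging dock, a fixed dark wooden block 84 x 84 x 64 mm with a hole 21 mm wide and 58 mm deep; the lamp starts upright in it, collar on its top, foot 9 mm above the table. Nothing grips it there
- book: open book lying flat and fixed on the far side of the base, 200 x 266 mm and 14 mm high, origin under its middle (on the spine)
- mug: white mug, about 80 mm across and 92 mm high, with a handle; a bystander; origin under its centre
- remote: black remote control, 44 x 150 x 16 mm, lying flat between dock and base; a bystander; origin under its centre
- glasses_case: blue spectacle case, 160 x 62 x 43 mm; a bystander; origin under its centre
- lemon_basket: round woven basket of lemons, about 240 mm across and 115 mm high; a bystander; origin under its centre
- lemon: single yellow lemon, about 60 mm thick and 85 mm long; a bystander; origin under its centre
- magazines: stack of magazines, about 210 x 170 x 40 mm, beside the dock on the far side from the robot; a bystander; origin under its centre
There are look-alikes about, which are no part of the job. Leave any orange look-alike of the part that bears dock_mouth alone.

How it is judged:
By the outcome, as a careful person would: the job done as asked, in the order asked, and still so for the second after the job is handed in, with the robot touching nothing.
It also fails if it takes over 62 s, if anything falls off the work surface, if the arm or the gripper's body presses on something with over 40 N, if the wrist force passes 120 N, or if a joint passes its speed limit or range.

## Working session

There is one attempt and no reset: what is moved stays moved. The work goes in short steps, Python scripts to look and compute and a tool call to move; the robot and the scene stay as the last step left them, time stands still between calls to the robot, and variables do not carry over. Pictures are saved under pics/ and viewed, at most 10 in all, crops included, and the job is handed in when it is done.

Besides the shell and the picture viewer there is one more tool, called by a JSON object that holds its "name" and its "arguments". arm_command: Moves the arm, as the interface text tells. Its arguments: {"type":"object","properties":{"series":{"type":"array"}},"required":["series"]}

```bash
mkdir -p pics; python3 - <<'E'
from plant import *
import cv2,numpy as np
s=read_state();print({k:np.round(v,3).tolist() for k,v in s.items()})
for n in("side","top"):
    f=grab_frame(n);cv2.imwrite(f"pics/{n}0.png",f["img"]);np.savez(f"pics/{n}0.npz",**f)
    print(n,f["fx"],f["cx"],f["cy"],np.round(f["R"],3).tolist(),np.round(f["t"],1).tolist(), np.round(-np.array(f["R"]).T@f["t"]))
E
```

```text
{'clock': 0.0, 'joint_positions': [-1.173, 0.424, 1.631, -0.0, 1.089, -0.019], 'qd': [0.001, 0.0, -0.002, -0.001, -0.001, -0.001], 'joint_efforts': [-0.002, -54.462, -27.367, 0.064, 0.023, -0.0], 'ee_pos': [252.816, -570.987, 229.907], 'tool_rot': [-3.072, -0.65, 0.0], 'contact_force': [0.466, -0.057, -0.185], 'moment': [0.003, 0.048, 0.007], 'finger_force': 0.0, 'opening': 87.564}
side 408.0469561037978 320.81739617099163 198.69587447403063 [[-0.699, -0.716, 0.003], [-0.552, 0.537, -0.638], [0.455, -0.447, -0.77]] [291.7, 416.9, 1082.8] [ -59.  469. 1099.]
top 391.1010123046045 308.57187605884457 198.52580262941976 [[-0.004, -1.0, 0.02], [-0.99, 0.001, -0.142], [0.142, -0.02, -0.99]] [-98.5, 534.2, 1438.5] [ 324.  -70. 1502.]
```

View pics/side0.png

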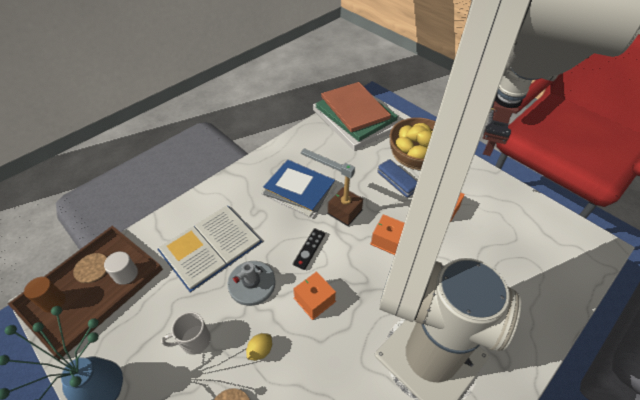

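View pics/top0.png

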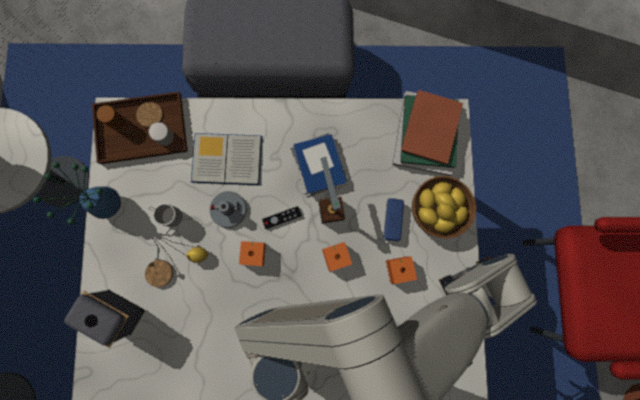

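The side view shows the lamp head at (348,170), its bar tip at (303,152), the dock at (345,207), the base at (252,280) and the book at (210,247). In the top view the dock is at (332,210), the bar runs to (323,158), and the base is at (229,208). Next I'll enlarge these areas.

```bash
python3 - <<'E'
import cv2,numpy as np
S=cv2.imread("pics/side0.png");T=cv2.imread("pics/top0.png")
def c(I,x,y,w=80,h=60):
    return cv2.resize(I[y:y+h,x:x+w],(400,300),interpolation=cv2.INTER_CUBIC)
m=np.vstack([np.hstack([c(T,290,150,100,75),c(T,190,175)]),np.hstack([c(S,290,145,107,80),c(S,212,250)])])
cv2.imwrite("pics/crop0.png",m)
E
```

```text
(no output)
```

View pics/crop0.png

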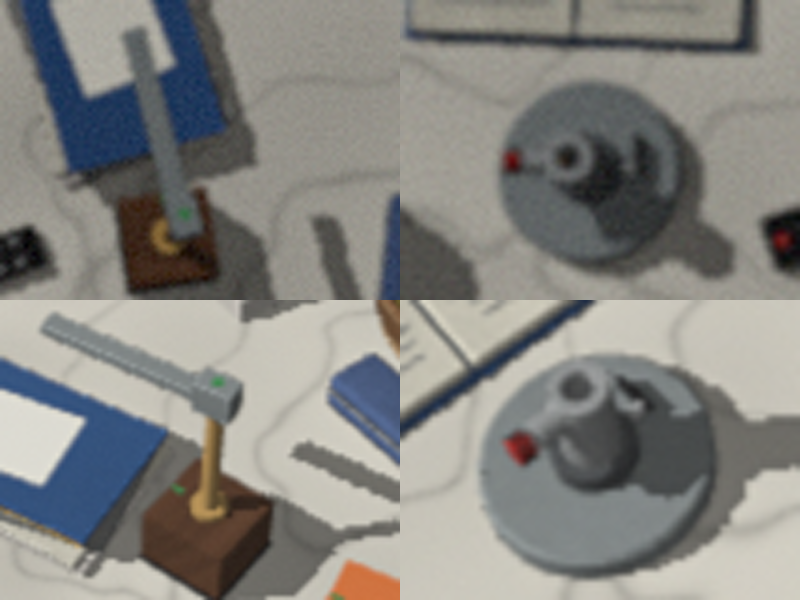

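The crops give the head's top dot at (336,203) in top and (348,167) in side. The bar tip is at (324,158) and (303,151), the bore at (224,206) and (247,267), and the knob at (212,207) and (236,279).

```bash
cat > h.py <<'E'
import cv2,numpy as np
def cam(f): 
    R,t=np.array(f["R"]),np.array(f["t"]);K=np.array([[f["fx"],0,f["cx"]],[0,f["fy"],f["cy"]],[0,0,1.]]);return K,R,t
def P(f): K,R,t=cam(f);return K@np.c_[R,t]
def tri(ft,fs,a,b):
    X=cv2.triangulatePoints(P(ft),P(fs),np.array(a,float).reshape(2,1),np.array(b,float).reshape(2,1)).ravel();X=X[:3]/X[3]
    e=max(np.linalg.norm(px(f,X)-u) for f,u in((ft,a),(fs,b)));return X.round(1),round(e,2)
def px(f,X): p=P(f)@np.append(X,1);return p[:2]/p[2]
def plane(f,u,z):
    K,R,t=cam(f);d=R.T@np.linalg.solve(K,[u[0],u[1],1]);C=-R.T@t;return (C+d*(z-C[2])/d[2]).round(1)
E
python3 - <<'E'
from h import *
T=np.load("pics/top0.npz");S=np.load("pics/side0.npz")
u=lambda x,y,s,ox,oy:((x+.5)/s-.5+ox,(y+.5)/s-.5+oy)
for n,a,b in [("head",u(185,213,4,290,150),u(217,82,3.74,290,145)),("tip",u(135,32,4,290,150),u(50,22,3.74,290,145)),
 ("bore",u(171,157,5,190,175),u(176,87,5,212,250)),("knob",u(112,160,5,190,175),u(120,148,5,212,250))]: print(n,tri(T,S,a,b))
print("stem@collar",plane(T,u(165,238,4,290,150),70),plane(S,u(209,207,3.74,290,145),70))
# dock brown top, book, disc via masks
for n,f in(("T",T),("S",S)):
    hsv=cv2.cvtColor(f["img"],cv2.COLOR_BGR2HSV)
    x0,y0,x1,y1=(195,175,265,240) if n=="T" else (220,245,285,312)
    m=cv2.inRange(hsv,(85,25,40),(115,100,170));k=np.zeros_like(m);k[y0:y1,x0:x1]=m[y0:y1,x0:x1]
    c=max(cv2.findContours(k,0,1)[0],key=cv2.contourArea);(cx,cy),ax,an=cv2.fitEllipse(cv2.convexHull(c))
    print("disc",n,(cx,cy),ax,plane(f,(cx,cy),14))
    # book blue cover border
    x0,y0,x1,y1=(185,125,270,190) if n=="T" else (150,200,270,295)
    m=cv2.inRange(hsv,(100,90,20),(125,255,160));k=np.zeros_like(m);k[y0:y1,x0:x1]=m[y0:y1,x0:x1]
    k=cv2.morphologyEx(k,cv2.MORPH_CLOSE,np.ones((3,3)))
    pts=np.concatenate([c for c in cv2.findContours(k,0,1)[0] if cv2.contourArea(c)>3 or len(c)>6]).reshape(-1,2)
    W=np.array([plane(f,p,3)[:2] for p in pts],np.float32);print("book",n,cv2.minAreaRect(W))
E
```

```text
head (array([ 493.6, -186.1,  220.4]), np.float64(0.12))
tip (array([ 650.5, -147.5,  204.8]), np.float64(0.11))
bore (array([499.9, 208.3,  95.7]), np.float64(0.44))
knob (array([498.1, 252.1,  84.5]), np.float64(0.02))
stem@collar [ 489.9 -181.2   70. ] [ 489.3 -182.5   70. ]Traceback (most recent call last):
  File "<stdin>", line 12, in <module>
cv2.error: OpenCV(4.12.0) /io/opencv/modules/imgproc/src/shapedescr.cpp:361: error: (-201:Incorrect size of input array) There should be at least 5 points to fit the ellipse in function 'fitEllipseNoDirect'
```

```bash
python3 - <<'E'
from h import *
T=np.load("pics/top0.npz");S=np.load("pics/side0.npz")
for n,f,p in(("T",T,(216,217)),("S",S,(240,292))):
    hsv=cv2.cvtColor(f["img"],cv2.COLOR_BGR2HSV);print(hsv[p[1],p[0]])
    x0,y0,x1,y1=(195,175,265,240) if n=="T" else (220,245,285,312)
    h=hsv[p[1]-3:p[1]+4,p[0]-3:p[0]+4].reshape(-1,3).mean(0);print(h)
    # grey-bluish vs warm table: b>=r
    d=f["img"][...,0].astype(int)-f["img"][...,2];m=((cv2.GaussianBlur(d.astype(np.float32),(3,3),0)>2)*255).astype(np.uint8);k=np.zeros_like(m);k[y0:y1,x0:x1]=m[y0:y1,x0:x1]
    k=cv2.morphologyEx(k,cv2.MORPH_OPEN,np.ones((3,3)))
    cs=cv2.findContours(k,0,1)[0]
    if cs:
        c=max(cs,key=cv2.contourArea);(cx,cy),ax,an=cv2.fitEllipse(cv2.convexHull(c));print("disc",n,cx,cy,ax,plane(f,(cx,cy),12))
    x0,y0,x1,y1=(185,125,270,190) if n=="T" else (150,200,270,295)
    m=cv2.inRange(hsv,(100,90,20),(125,255,160));k=np.zeros_like(m);k[y0:y1,x0:x1]=m[y0:y1,x0:x1]
    cs=[c for c in cv2.findContours(k,0,1)[0] if len(c)>6]
    if cs:
        W=np.array([plane(f,q,3)[:2] for q in np.concatenate(cs).reshape(-1,2)],np.float32);print("book",n,cv2.minAreaRect(W))
print([plane(T,u,14) for u in((194,133.5),(260.5,135),(258.5,184),(192,182.5))])
print([plane(S,u,14) for u in((159,241),(231,208),(262,239),(193,286))])
E
```

```text
[101  20 101]
[ 93.20408163  15.28571429 101.46938776]
disc T 227.7359161376953 209.05909729003906 (34.38270568847656, 35.027889251708984) [497.5 208.6  12. ]
[ 86  13 135]
[ 89.26530612  11.6122449  134.2244898 ]
disc S 251.2330322265625 282.7667541503906 (41.205108642578125, 47.03926467895508) [496.2 210.6  12. ]
book S ((622.4210205078125, 256.9134216308594), (302.4276428222656, 134.4002227783203), 57.27627182006836)
[array([795.1, 347.4,  14. ]), array([789.6,  87.6,  14. ]), array([594.3,  92.6,  14. ]), array([600.2, 347.6,  14. ])]
[array([815.9, 329.6,  14. ]), array([765.3,  85.8,  14. ]), array([593.8,  90.3,  14. ]), array([605.8, 339.8,  14. ])]
```

The measurements agree with what's given: head top z 220 (expected 221), bar length about 162, bar yaw 13.8°, base axis about (498.5, 208.7), rim about 96, and book middle about (695, 219). So I'm moving above the lamp with a +10.1° turn.

{"name": "arm_command", "arguments": {"series": [0,0,-4,0,8.7,3,-2,-4.5,1,8.7,6,-4,-4.5,3,8.7,9,-6,-4.5,5,8.7,12,-8,-4.5,7,8.7,15,-10.3,-4.5,9,8.7,18,-12.3,-4.5,10.1,8.7,21,-14.4,-4.5,10.1,8.7,24,-16.4,-4.5,10.1,8.7,27,-18.5,-4.5,10.1,8.7,30,-20.5,-4.5,10.1,8.7,33,-22.6,-4.5,10.1,8.7,36,-24.7,-4.5,10.1,8.7,37.5,-25.7,-4.5,10.1,8.7,37.5,-25.7,-4.5,10.1,8.7,37.5,-25.7,-4.5,10.1,8.7]}}

```text
clock: 1.43
ee_pos: [491.9, -184.0, 275.3]
tool_rot: [-3.118, -0.381, 0.001]
contact_force: [-0.8, -0.4, 0.1]
opening: 86.6
finger_force: 0.0
```

```bash
python3 - <<'E'
from plant import *
from h import *
ims=[]
for n,(x,y) in(("side",(275,110)),("top",(285,140))):
    f=grab_frame(n);cv2.imwrite(f"pics/{n}1.png",f["img"]);np.savez(f"pics/{n}1.npz",**f)
    ims.append(cv2.resize(f["img"][y:y+120,x:x+106],(400,453),interpolation=cv2.INTER_CUBIC))
cv2.imwrite("pics/crop1.png",np.hstack(ims))
E
```

```text
(no output)
```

View pics/crop1.png

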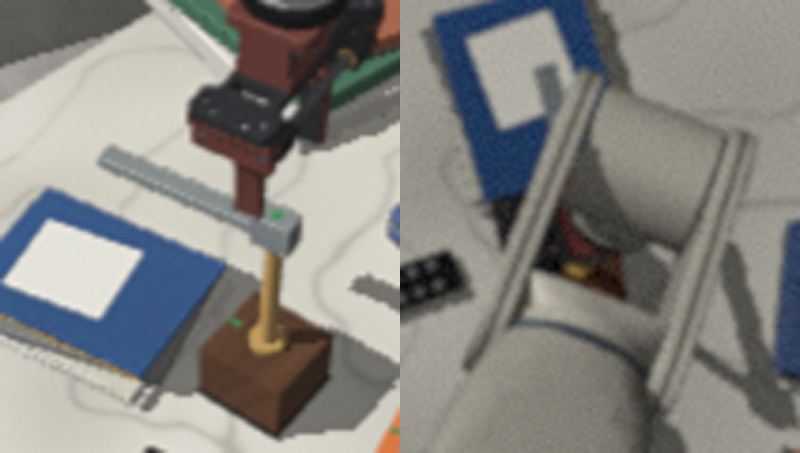

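The side crop shows the gripper above the head, with the head dot at (277,215) in the crop; the top view is blocked by the arm. Going down and gripping.

{"name": "arm_command", "arguments": {"series": [0,0,2,0,8.7,0,0,4,0,8.7,0,0,6,0,8.7,0,0,7.5,0,8.7,0,0,8.0,0,8.7,0,0,8.0,0,8.7,0,0,8.0,0,5,0,0,8.0,0,2,0,0,8.0,0,1,0,0,8.0,0,1,0,0,8.0,0,1,0,0,8.0,0,1,0,0,8.0,0,1,0,0,8.0,0,1,0,0,8.0,0,1,0,0,8.0,0,1]}}

```text
clock: 2.87
ee_pos: [491.9, -184.7, 195.7]
tool_rot: [3.119, 0.377, -0.0]
contact_force: [-0.2, 0.4, 0.1]
opening: 23.9
finger_force: 19.6
```

{"name": "arm_command", "arguments": {"series": [0,0,0,0,1,0,0,-0.5,0,1,0,0,-1.5,0,1,0,0,-3,0,1,0,0,-4.5,0,1,0,0,-6,0,1,0,0,-7.5,0,1,0,0,-9,0,1,0,0,-10.5,0,1,0,0,-12,0,1,0,0,-13,0,1,0,0,-13,0,1,0,0,-13,0,1,0,0,-13,0,1]}}

```text
clock: 4.03
ee_pos: [491.3, -184.4, 324.8]
tool_rot: [-3.118, -0.377, 0.002]
contact_force: [0.6, -0.6, -5.4]
opening: 23.7
finger_force: 30.0
```

```bash
python3 - <<'E'
from plant import *
from h import *
s=read_state();print(s["ee_pos"],s["tool_rot"],s["contact_force"],s["moment"],s["finger_force"])
f=grab_frame("side");np.savez("pics/side2.npz",**f)
cv2.imwrite("pics/crop2.png",cv2.resize(f["img"][70:220,270:420],(600,600),interpolation=cv2.INTER_CUBIC))
E
```

```text
[ 491.27599526 -184.42815984  324.84765587] [-3.11817179e+00 -3.76778501e-01  2.17803314e-03] [ 0.6420213  -0.62398372 -5.38609084] [-0.00179357 -0.01139527 -0.03608215] 29.995419681072235
```

View pics/crop2.png

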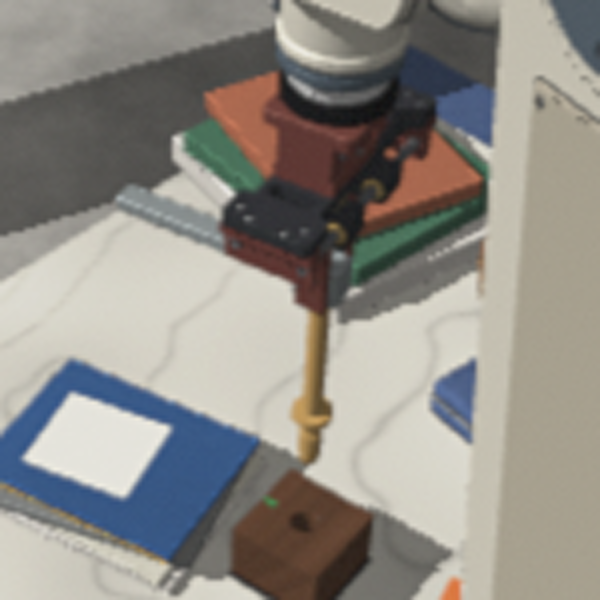

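The lamp is clear of the dock: foot at crop (305,462), collar at (312,412). I'll check the stem's axis against the TCP.

```bash
python3 - <<'E'
from h import *
S=np.load("pics/side2.npz");u=lambda x,y:((x+.5)/4-.5+270,(y+.5)/4-.5+70)
a=(491.3,-184.4)
for z in(139,139+58,139+170):print(z,(px(S,(*a,z))-[270,70])*4)
print(plane(S,u(307,462),140),plane(S,u(312,412),197))
hsv=cv2.cvtColor(S["img"],cv2.COLOR_BGR2HSV)[70:220,270:420]
m=cv2.inRange(hsv,(10,80,60),(28,255,255));
for r in range(78,118,2):
    c=np.flatnonzero(m[r,70:90]);print(r*4,c.size and (c.mean()+70)*4,c.size)
E
```

```text
139 [306.19346401 461.34105433]
197 [310.10726309 410.58355224]
309 [318.52421333 301.42532505]
[ 491.7 -184.   140. ] [ 491.2 -184.7  197. ]
312 316.0 5
320 316.0 5
328 316.0 5
336 314.0 4
344 314.0 4
352 314.0 4
360 314.0 4
368 312.0 5
376 312.0 5
384 312.0 5
392 310.0 4
400 310.0 8
408 310.0 10
416 310.0 10
424 310.0 6
432 308.0 5
440 308.0 5
448 308.0 5
456 306.0 4
464 0 0
```

The stem axis is on the TCP line within 1 mm, and the foot is at TCP z − 186. Carrying it to above the base, turning +10.8° on the way.

{"name": "arm_command", "arguments": {"series": [0.3,-1,0,0,1,0.8,-3,0,0,1,1.4,-5.5,0,1,1,2.1,-8,0,2,1,2.8,-10.5,0,3,1,3.4,-13,0,4,1,4.1,-15.5,0,5,1,4.8,-18,0,6,1,5.4,-20.5,0,7,1,6.1,-23,0,8,1,6.7,-25.5,0,9,1,7.4,-28,0,10,1,8.1,-30.5,0,10.8,1,8.7,-33,0,10.8,1,9.3,-35.2,0,10.8,1,9.8,-37,0,10.8,1,10.06,-38,0,10.8,1,10.06,-38,0,10.8,1,10.06,-38,0,10.8,1,10.06,-38,0,10.8,1]}}

```text
clock: 5.75
ee_pos: [498.7, 207.7, 325.3]
tool_rot: [3.14, 0.081, -0.001]
contact_force: [-0.2, 0.2, -4.8]
opening: 23.8
finger_force: 30.0
```

```bash
python3 - <<'E'
from plant import *
from h import *
s=read_state();print(s["ee_pos"],s["tool_rot"],s["contact_force"])
ims=[]
for n,(x,y) in(("side",(190,160)),("top",(175,120))):
    f=grab_frame(n);np.savez(f"pics/{n}3.npz",**f)
    ims.append(cv2.resize(f["img"][y:y+150,x:x+100],(400,600),interpolation=cv2.INTER_CUBIC))
    e=s["ee_pos"]
    for z in(e[2]-186,e[2]-186+58,e[2]):print(n,(px(f,(e[0],e[1],z))-[x,y])*4)
cv2.imwrite("pics/crop3.png",np.hstack(ims))
E
```

```text
[498.74377211 207.65494213 325.29096945] [ 3.13977964e+00  8.13144696e-02 -1.40903136e-03] [-0.22322861  0.15354652 -4.8401775 ]
side [221.90450952 396.10729337]
side [209.50311362 349.50185249]
side [178.08018212 231.41195453]
top [185.11360745 337.97341618]
top [171.17161788 329.16630141]
top [135.61705306 306.70658488]
```

View pics/crop3.png

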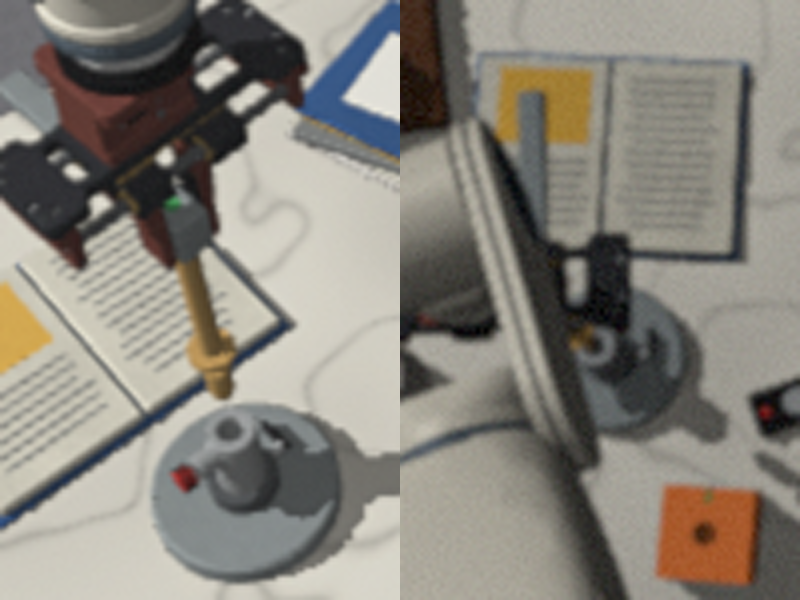

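The lamp hangs over the bore: foot at side crop (221,396), bore at (232,430), and the bore ring in the top crop at about (200,344). Refining with these.

```bash
python3 - <<'E'
from h import *
T=np.load("pics/top3.npz");S=np.load("pics/side3.npz")
t=lambda x,y:((x+.5)/4-.5+175,(y+.5)/4-.5+120);s=lambda x,y:((x+.5)/4-.5+190,(y+.5)/4-.5+160)
print("bore",tri(T,S,t(199,345),s(232,430)))
for z in(92,96,100):print(z,plane(T,t(199,345),z),plane(S,s(232,430),z), plane(S,s(221,396),139))
print("spine",plane(T,t(210,60),14),plane(T,t(204,255),14),"tip",plane(T,t(132,93),339))
c=[plane(T,t(*p),3)[:2] for p in((78,55),(348,65),(342,258))];print(c,(c[0]+c[2])/2)
# rim via Hough-ish: grey ring contour in side
g=cv2.cvtColor(S["img"],cv2.COLOR_BGR2GRAY)[260:276,240:256];print(g)
g=cv2.cvtColor(T["img"],cv2.COLOR_BGR2GRAY)[198:214,214:236];print(g)
E
```

```text
bore (array([500.2, 206.4,  92.5]), np.float64(0.22))
92 [499.8 206.   92. ] [501.  206.6  92. ] [501.1 208.  139. ]
96 [499.3 205.2  96. ] [498.8 207.7  96. ] [501.1 208.  139. ]
100 [498.8 204.4 100. ] [496.5 208.7 100. ] [501.1 208.  139. ]
spine [790.8 218.1  14. ] [596.7 218.8  14. ] tip [662.6 213.7 339. ]
[array([799.1, 350. ]), array([789.5,  84.3]), array([595.8,  87.5])] [697.45 218.75]
[[207 207 206 202 193 182 178 190 202 204 192 185 185 183 182 183]
 [207 207 208 207 203 186 169 172 160 147 145 145 145 145 144 145]
 [208 206 201 183 161 152 150 156 150 145 144 139 135 133 133 132]
 [202 185 160 148 146 148 151 151 153 153 153 150 145 136 133 133]
 [159 145 144 147 149 139 124 118 126 149 159 157 151 129 127 133]
 [135 136 147 149 133 105  87  87  99 126 156 158 154 141 121  93]
 [134 143 151 141 106  78  75  78  82  95 139 157 157 135 124  89]
 [135 148 151 130  88  69  74  78  79  80 112 145 153 124 113  96]
 [134 139 147 134  93  68  71  76  77  82 119 148 152 113  99 117]
 [135 141 150 148 119  86  77  79  86 106 138 152 136  96  91 125]
 [136 151 162 157 146 133 125 
[... 1161 characters left out ...]
7  62  99 105  83  51  33  34
   44  48  61  73]
 [ 45  44  47  62  84  99  94  71  56  41  43  65  99 100  77  40  29  29
   38  40  60  85]
 [ 44  44  48  50  69  96 109  91  78  66  71  92  98  95  69  45  28  40
   30  37  63  86]
 [ 41  41  45  51  64  87 111 111 100 102 103 103 103  83  47  36  34  24
   25  31  51  73]
 [ 41  47  36  45  52  76  96  97 106 103 103  94  76  59  39  28  39  31
   28  33  47  53]
 [ 43  47  43  40  48  74  84  83  80  78  70  62  43  41  39  34  34  27
   28  22  43  50]
 [ 43  44  38  44  50  62  76  80  61  54  46  43  38  35  30  32  37  31
   26  45  50  57]
 [ 43  39  42  47  43  62  81  84  80  65  50  39  38  29  32  33  32  22
   36  45  51  55]]
```

{"name": "arm_command", "arguments": {"series": [0,0,0.5,0,1,0,0,1.5,0,1,0,0,2.5,0,1,0,0,3.2,0,1,0,0,3.5,0,1,0,0,3.5,0,1,0,0,3.5,0,1]}}

```text
clock: 6.43
ee_pos: [499.0, 208.4, 290.4]
tool_rot: [3.14, 0.082, -0.001]
contact_force: [-0.9, -0.6, -4.1]
opening: 23.9
finger_force: 30.0
```

```bash
python3 - <<'E'
from plant import *
from h import *
s=read_state();print(s["ee_pos"],s["contact_force"])
f=grab_frame("side");np.savez("pics/side4.npz",**f);x,y=210,200
cv2.imwrite("pics/crop4.png",cv2.resize(f["img"][y:y+100,x:x+80],(640,800),interpolation=cv2.INTER_CUBIC)[100:700])
e=s["ee_pos"];hsv=cv2.cvtColor(f["img"],cv2.COLOR_BGR2HSV)
m=cv2.inRange(hsv,(10,80,50),(28,255,255))
for r in range(225,275,2):
    c=np.flatnonzero(m[r,232:262]);print(r,c.size and c.mean()+232,c.size,end=" | ")
print()
for z in(0,6,12,30,58,120):print(z,px(f,(e[0],e[1],e[2]-186+z)))
print("rim pred",px(f,(e[0],e[1],96)))
E
```

```text
[499.04564345 208.35514361 290.36252595] [-0.92879557 -0.63497849 -4.12166776]
225 0 0 | 227 0 0 | 229 0 0 | 231 0 0 | 233 240.0 1 | 235 238.0 7 | 237 239.0 5 | 239 239.5 6 | 241 240.0 5 | 243 240.5 6 | 245 241.0 5 | 247 242.0 5 | 249 243.5 8 | 251 244.0 9 | 253 244.0 11 | 255 243.5 12 | 257 243.5 10 | 259 244.0 7 | 261 245.5 6 | 263 246.0 5 | 265 246.5 4 | 267 0 0 | 269 0 0 | 271 0 0 | 273 0 0 | 
0 [246.95871321 265.68722772]
6 [246.66295031 264.58016993]
12 [246.36476359 263.46403965]
30 [245.45535889 260.06008481]
58 [243.99484791 254.59330704]
120 [240.54625914 241.68503813]
rim pred [247.3669462  267.21526761]
```

View pics/crop4.png

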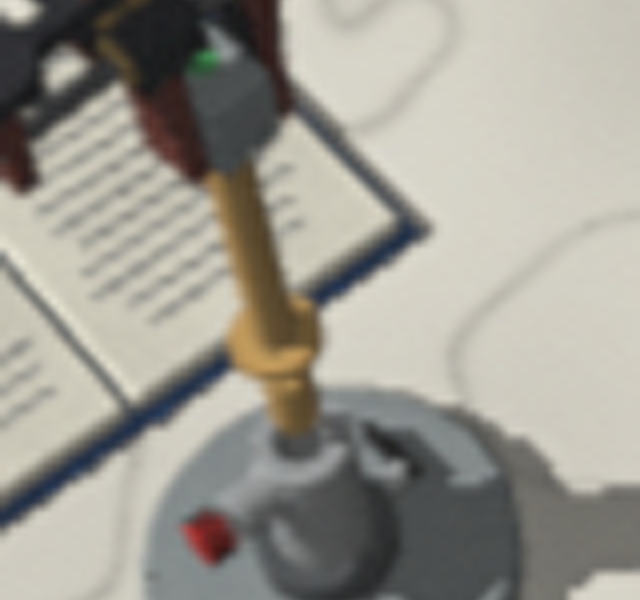

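The foot lines up with the bore at crop (295,432), so I'm feeling my way down.

{"name": "arm_command", "arguments": {"series": [0,0,0.2,0,1,0,0,0.4,0,1,0,0,0.6,0,1,0,0,0.8,0,1,0,0,0.8,0,1]}}

```text
clock: 6.9
ee_pos: [498.8, 208.3, 282.2]
tool_rot: [3.14, 0.082, -0.001]
contact_force: [-0.8, 0.1, -4.1]
opening: 23.6
finger_force: 30.0
```

{"name": "arm_command", "arguments": {"series": [0,0,0.2,0,1,0,0,0.4,0,1,0,0,0.6,0,1,0,0,0.6,0,1]}}

```text
clock: 7.23
ee_pos: [498.8, 208.3, 276.2]
tool_rot: [3.14, 0.082, -0.001]
contact_force: [-0.3, 0.4, -3.5]
opening: 24.1
finger_force: 30.0
```

{"name": "arm_command", "arguments": {"series": [0,0,0.15,0,1,0,0,0.3,0,1,0,0,0.4,0,1,0,0,0.4,0,1]}}

```text
clock: 7.57
ee_pos: [498.8, 208.6, 272.5]
tool_rot: [-3.14, -0.082, 0.001]
contact_force: [-0.7, 1.8, -4.3]
opening: 23.7
finger_force: 30.0
```

{"name": "arm_command", "arguments": {"series": [0,0,0.15,0,1,0,0,0.3,0,1,0,0,0.3,0,1]}}

```text
clock: 7.82
ee_pos: [498.9, 208.6, 269.4]
tool_rot: [-3.14, -0.082, 0.001]
contact_force: [-1.5, 2.0, -5.0]
opening: 23.8
finger_force: 30.0
```

{"name": "arm_command", "arguments": {"series": [-0.05,-0.08,0.1,0,1,-0.05,-0.08,0.3,0,1,-0.05,-0.08,0.3,0,1]}}

```text
clock: 8.07
ee_pos: [498.9, 208.9, 267.2]
tool_rot: [3.14, 0.082, 0.002]
contact_force: [-0.8, -0.1, 1.0]
opening: 23.8
finger_force: 30.0
```

{"name": "arm_command", "arguments": {"series": [0,0,0.1,0,1,0,0,0.2,0,1,0,0,0.2,0,1]}}

```text
clock: 8.32
ee_pos: [499.1, 209.0, 265.7]
tool_rot: [3.14, 0.082, 0.003]
contact_force: [-1.9, -0.8, 4.5]
opening: 23.6
finger_force: 30.0
```

{"name": "arm_command", "arguments": {"series": [-0.06,0,0.1,0,1,-0.06,0,0.2,0,1,-0.06,0,0.3,0,1,-0.06,0,0.3,0,1]}}

```text
clock: 8.65
ee_pos: [498.7, 208.9, 262.7]
tool_rot: [3.14, 0.082, 0.004]
contact_force: [-1.3, -0.9, 3.0]
opening: 23.9
finger_force: 30.0
```

{"name": "arm_command", "arguments": {"series": [-0.03,0,0.15,0,1,-0.03,0,0.3,0,1,-0.03,0,0.4,0,1,-0.03,0,0.4,0,1]}}

```text
clock: 8.98
ee_pos: [498.2, 208.9, 257.8]
tool_rot: [3.14, 0.082, 0.002]
contact_force: [0.7, -1.2, -0.5]
opening: 23.9
finger_force: 30.0
```

{"name": "arm_command", "arguments": {"series": [0,0,0.3,0,1,0,0,0.6,0,1,0,0,0.9,0,1,0,0,1.2,0,1,0,0,1.4,0,1,0,0,1.4,0,1]}}

```text
clock: 9.48
ee_pos: [497.6, 209.0, 242.7]
tool_rot: [3.14, 0.082, -0.0]
contact_force: [2.5, -0.9, -5.4]
opening: 23.9
finger_force: 30.0
```

{"name": "arm_command", "arguments": {"series": [0.05,0,0.2,0,1,0.05,0,0.4,0,1,0.05,0,0.6,0,1,0.05,0,0.6,0,1]}}

```text
clock: 9.82
ee_pos: [497.8, 209.0, 236.9]
tool_rot: [3.14, 0.082, -0.001]
contact_force: [2.2, -1.6, -4.5]
opening: 23.7
finger_force: 30.0
```

{"name": "arm_command", "arguments": {"series": [0.07,0.05,0.15,0,1,0.07,0.05,0.3,0,1,0.07,0.05,0.4,0,1,0.07,0.05,0.4,0,1]}}

```text
clock: 10.15
ee_pos: [498.5, 208.8, 233.3]
tool_rot: [-3.14, -0.082, 0.001]
contact_force: [-0.1, -0.0, -1.2]
opening: 23.7
finger_force: 30.0
```

Foot at about 47, nearing the end. Switching to 2 mm steps.

{"name": "arm_command", "arguments": {"series": [0,0,0.1,0,1,0,0,0.2,0,1,0,0,0.2,0,1]}}

```text
clock: 10.4
ee_pos: [498.5, 208.7, 231.2]
tool_rot: [-3.14, -0.082, 0.001]
contact_force: [0.1, -0.1, -2.3]
opening: 23.7
finger_force: 30.0
```

{"name": "arm_command", "arguments": {"series": [0,0,0.1,0,1,0,0,0.2,0,1,0,0,0.2,0,1]}}

```text
clock: 10.65
ee_pos: [498.6, 208.7, 229.8]
tool_rot: [-3.14, -0.082, 0.001]
contact_force: [-1.5, -0.7, 2.6]
opening: 24.0
finger_force: 30.0
```

{"name": "arm_command", "arguments": {"series": [-0.03,0,0.1,0,1,-0.03,0,0.1,0,1]}}

```text
clock: 10.82
ee_pos: [498.7, 208.7, 229.8]
tool_rot: [-3.14, -0.082, -0.001]
contact_force: [-3.7, -0.8, 9.5]
opening: 23.7
finger_force: 30.0
```

```bash
python3 - <<'E'
from plant import *
from h import *
s=read_state();print(s["ee_pos"],s["contact_force"],s["moment"])
f=grab_frame("side");np.savez("pics/side5.npz",**f);x,y=210,230
cv2.imwrite("pics/crop5.png",cv2.resize(f["img"][y:y+75,x:x+80],(640,600),interpolation=cv2.INTER_CUBIC))
def knob(f):
    b,g,r=[f["img"][...,i].astype(int) for i in range(3)];m=(r-np.maximum(b,g)).clip(0)*1.0;m[m<40]=0
    m=m[265:300,222:250];yy,xx=np.mgrid[265:300,222:250];return (m*xx).sum()/m.sum(),(m*yy).sum()/m.sum(),m.sum()
for i in(0,3,4,5):print(i,knob(np.load(f"pics/side{i}.npz")))
for z in(99,102):print(px(f,(498.6,208.7,z)))
print("1mm knob y", px(f,(498.6,253,85))-px(f,(498.6,252,85)))
E
```

```text
[498.73039993 208.74455194 229.77476025] [-3.65079132 -0.7955009   9.46242696] [-0.38886611  0.86186811 -0.04820019]
0 (np.float64(235.21413864104323), np.float64(279.17089910775564), np.float64(1457.0))
3 (np.float64(235.21721854304636), np.float64(279.17682119205296), np.float64(1510.0))
4 (np.float64(235.28216560509554), np.float64(279.1687898089172), np.float64(1570.0))
5 (np.float64(236.3816371681416), np.float64(278.00387168141594), np.float64(1808.0))
[247.221057   266.84462006]
[247.07449818 266.29639788]
1mm knob y [-0.2918571  0.2252683]
```

View pics/crop5.png

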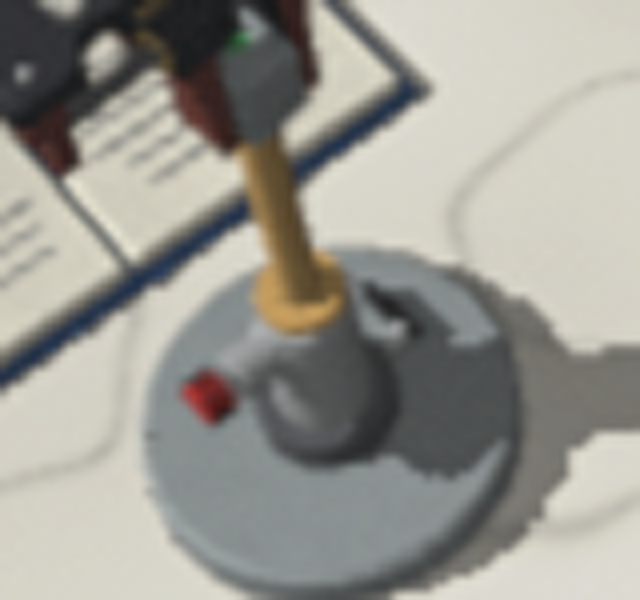

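The collar appears seated on the rim at crop (300,290), with the knob at (210,397). The gold collar contaminated my knob mask, so I'll measure again in a tighter window.

```bash
python3 - <<'E'
from h import *
def cen(f):
    b,g,r=[f["img"][...,i].astype(int) for i in range(3)];m=(r-g).clip(0)*1.0;m[m<25]=0
    m=m[273:288,226:243];yy,xx=np.mgrid[273:288,226:243];return (m*xx).sum()/m.sum(),(m*yy).sum()/m.sum(),m.sum()
I=[np.load(f"pics/side{i}.npz") for i in(0,3,4,5)]
for f in I:print(np.round(cen(f),2))
# disc shift: phase correlation on lower part of disc
g=[cv2.cvtColor(f["img"],cv2.COLOR_BGR2GRAY).astype(np.float32)[282:310,215:285] for f in I]
for k in(1,2,3):print(cv2.phaseCorrelate(g[0],g[k],cv2.createHanningWindow((70,28),cv2.CV_32F)))
# collar: gold extents in frame 5 vs predicted for collar top 61-55=6 above rim
f=I[-1];m=cv2.inRange(cv2.cvtColor(f["img"],cv2.COLOR_BGR2HSV),(10,80,50),(28,255,255))
for r in range(255,276):
    c=np.flatnonzero(m[r,235:260]);print(r,c.size and (c.min()+235,c.max()+235),end=" ")
f=I[0];print("\nrim near edge z93,96,99",[px(f,(498.6-11.5,208.7+11.5,z)).round(1) for z in(93,96,99,102,105)])
E
```

```text
[ 235.26  279.14 1652.  ]
[ 235.26  279.14 1710.  ]
[ 235.25  279.14 1732.  ]
[ 235.23  279.06 1837.  ]
((0.008107738036386536, 0.006517648266974874), 0.9979106272812243)
((0.05200354616412994, -0.021094963890258), 1.0109892253522519)
((0.01821160862819937, -0.0464516599833118), 1.0280620656631612)
255 (np.int64(241), np.int64(246)) 256 (np.int64(242), np.int64(246)) 257 (np.int64(242), np.int64(246)) 258 (np.int64(243), np.int64(247)) 259 (np.int64(243), np.int64(247)) 260 (np.int64(243), np.int64(247)) 261 (np.int64(244), np.int64(249)) 262 (np.int64(244), np.int64(251)) 263 (np.int64(243), np.int64(251)) 264 (np.int64(242), np.int64(252)) 265 (np.int64(242), np.int64(252)) 266 (np.int64(242), np.int64(252)) 267 (np.int64(242), np.int64(252)) 268 (np.int64(242), np.int64(252)) 269 (np.int64(243), np.int64(251)) 270 (np.int64(244), np.int64(250)) 271 (np.int64(246), np.int64(247)) 272 0 273 0 274 0 275 0 
rim near edge z93,96,99 [array([246.8, 273.1]), array([246.6, 272.5]), array([246.5, 272. ]), array([246.3, 271.4]), array([246.2, 270.9])]
```

The knob hasn't shifted, so the plunger is back out (it would be 3 mm out if riding on the stem), and the base hasn't moved. One small confirming push next.

{"name": "arm_command", "arguments": {"series": [-0.06,0,0.05,0,1,-0.06,0,0.1,0,1,-0.06,0,0.1,0,1]}}

```text
clock: 11.12
ee_pos: [498.7, 208.8, 229.8]
tool_rot: [-3.14, -0.082, -0.004]
contact_force: [-3.6, -2.7, 15.8]
opening: 23.9
finger_force: 30.0
```

A hard stop: z stays at 229.8 under a moderate push. Relaxing, then opening.

{"name": "arm_command", "arguments": {"series": [0,0,-0.1,0,1,0,0,-0.2,0,1,0,0,-0.2,0,1]}}

```text
clock: 11.37
ee_pos: [498.4, 208.7, 229.8]
tool_rot: [-3.14, -0.082, -0.002]
contact_force: [0.6, -0.8, 1.0]
opening: 24.1
finger_force: 30.0
```

{"name": "arm_command", "arguments": {"series": [0,0,0,0,3,0,0,0,0,5,0,0,0,0,6.5,0,0,0,0,6.5,0,0,0,0,6.5,0,0,0,0,6.5,0,0,0,0,6.5]}}

```text
clock: 11.95
ee_pos: [497.9, 208.6, 229.6]
tool_rot: [-3.141, -0.082, 0.0]
contact_force: [-0.3, -0.0, 0.1]
opening: 64.2
finger_force: 0.0
```

Released. Going up 150 mm, back toward the robot, and out of the camera views.

{"name": "arm_command", "arguments": {"series": [0,0,-1,0,6.5,0,0,-3,0,6.5,0,0,-6,0,6.5,0,0,-9,0,6.5,0,0,-12,0,6.5,0,0,-15,0,6.5,0,3,-15,0,6.5,0,6,-15,0,6.5,0,9,-15,0,6.5,0,12,-15,0,6.5,0,15,-15,0,6.5,0,18,-15,0,6.5,0,21,-15,0,6.5,0,24,-15,0,6.5,0,27,-15,0,6.5,0,30,-15,0,6.5,0,33,-15,0,6.5,0,36,-15,0,6.5,0,36,-15,0,6.5]}}

```text
clock: 13.53
ee_pos: [516.7, -155.0, 380.4]
tool_rot: [3.139, 0.076, 0.001]
contact_force: [-0.2, 0.0, 0.0]
opening: 65.2
finger_force: 0.0
```

```bash
python3 - <<'E'
from plant import *
from h import *
ims=[]
for n,(x,y) in(("side",(150,130)),("top",(180,120))):
    f=grab_frame(n);np.savez(f"pics/{n}6.npz",**f)
    ims.append(cv2.resize(f["img"][y:y+180,x:x+120],(400,600),interpolation=cv2.INTER_CUBIC))
cv2.imwrite("pics/crop6.png",np.hstack(ims))
E
```

```text
(no output)
```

View pics/crop6.png

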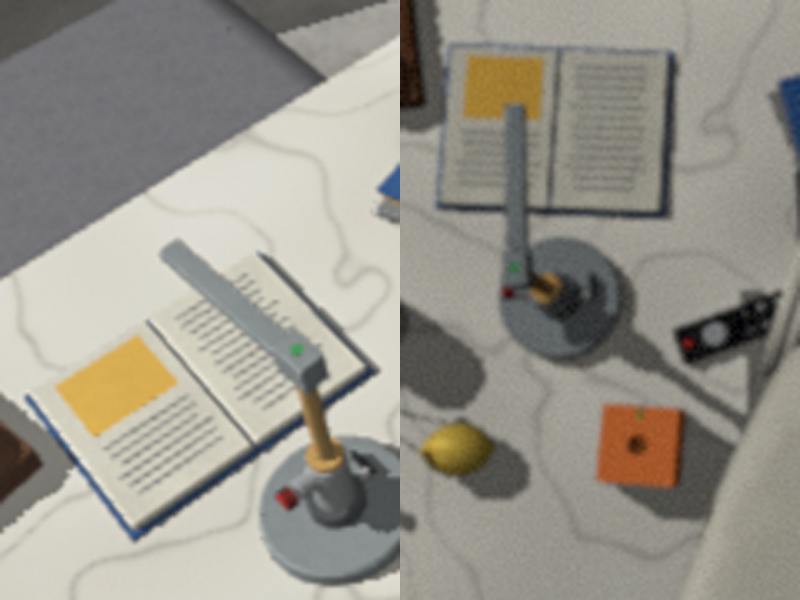

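The crops show the lamp standing in the base. The side crop has the tip at (172,248), the head dot at (297,350) and the knob at (287,497). In the top crop the tip is at (514,108) and the dot at (514,268). Next: the seat height, tilt, yaw and plunger.

```bash
python3 - <<'E'
from h import *
T=np.load("pics/top6.npz");S=np.load("pics/side6.npz")
k=10/3;t=lambda x,y:((x+.5)/k-.5+180,(y+.5)/k-.5+120);s=lambda x,y:((x+.5)/k-.5+150,(y+.5)/k-.5+130)
A,_=tri(T,S,t(114,268),s(297,350));B,e=tri(T,S,t(114,107),s(172,247));print("dot",A,"tip",B,e,np.degrees(np.arctan2(*(B-A)[1::-1])))
m=np.array([696,218.7]);print("aim from axis",np.degrees(np.arctan2(m[1]-208.7,m[0]-498.5)))
def cen(f):
    b,g,r=[f["img"][...,i].astype(int) for i in range(3)];m=(r-g).clip(0)*1.0;m[m<25]=0
    m=m[273:288,226:243];yy,xx=np.mgrid[273:288,226:243];return (m*xx).sum()/m.sum(),(m*yy).sum()/m.sum()
print("knob",cen(S))
for f,h in((T,"T"),(S,"S")):
    b,g,r=[f["img"][...,i].astype(int) for i in range(3)];M=((g-np.maximum(b,r))>25)
    y0,y1,x0,x1=(190,210,320-0,340) if 0 else ((195,206,210,222) if h=="T" else (228,242,232,246))
    yy,xx=np.nonzero(M[y0:y1,x0:x1]);print(h,"green",xx.mean()+x0,yy.mean()+y0,"pred",px(f,(498.5,208.7,43.7+212)))
E
```

```text
dot [498.4 208.1 256.3] tip [660.3 215.5 242. ] 0.21 2.6170097539031643
aim from axis 2.89857679928171
knob (np.float64(235.23656509695292), np.float64(279.1108033240997))
T green 213.5 199.5 pred [213.62965368 199.94599423]
S green 238.6153846153846 234.3846153846154 pred [238.70173121 234.90984778]
```

```bash
python3 -c "
from plant import *
print(sign_off())"
```

```text
the job is handed in; nothing more can be done
None
```

The lamp stands upright in the base with its collar down on the rim and the plunger knob back at rest, which fits a snap into the groove. The bar points within about 0.5° of the book's middle, the base has not moved, and the lamp was released and the job handed in at about 14 s.

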